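# Load an instrument cassette into the bench steriliser and shut the door

## Task

Load the loose instrument cassette into the empty bay of the bench steriliser: keep it level, and slide it in until it is fully home, level with the cassette already in there. Then swing the steriliser's door fully shut, and leave everything else on the worktop where it is.

Things in the scene. Friction and masses are not known exactly. Their poses are not given: they have to be found in the camera images.
- cassette: the loose instrument cassette: a closed flat stainless-steel box with slotted lid, hand instruments inside, 164 long (its x) x 50 wide (its y) x 30 high, 0.25 to 0.5 kg, starting flat on the worktop, left of the steriliser. Origin: centre of its underside, z up. Both ends are alike; either may go in first. Grasp it across its 50 mm width.
- steriliser: bench steriliser, a white box 200 deep (its x) x 168 wide (its y) x 98 high, fixed to the worktop. Origin: centre of its underside at worktop height, z up. Its -x face is the front: the flat front of the hood is at x = -100, and below it are the mouths of two straight bays that run inward along +x, centred on y = +32.5 and y = -32.5.
- mouths (a point): point on the bay floor between the two mouths, in the front plane of the hood (steriliser x = -100, y = 0), 14 above the worktop. Each bay is 55 wide and 38 high (floor 14, roof 52 above the worktop), its side walls flared outward by 4 to 6 each side over the first 22; a far stop lies 155 in. A cassette that is home against the stop stands 9 proud of the hood front.
- ledge (a point): middle of the front edge of the flat steel loading ledge, 84 in front of the mouths. The ledge is level with the bay floors (top 14 above the worktop), 140 wide, and reaches from this edge to the mouths without step or side walls; a cassette whose middle is over it rests there by itself.
- cassette_full: a second, identical cassette (164 x 50 x 30) that already stands home in one of the two bays (which one varies) and is fixed there. Origin: centre of its underside, on the bay floor; its x runs inward like the steriliser's x.
- bay_mat: thin grey ribbed silicone mat (134 x 42 x 1, not an obstacle) lying on the floor of the empty bay. Origin: on the bay floor, exactly where the centre of the loose cassette's underside belongs when it is home, 73 inward of the hood front; its x points inward along the bay, z up.
- door (a joint): angle of the steriliser's door in rad, 0 = shut, 1.95 to 2.2 at the start (swung open to the side), limit 2.3. It stays where it is left; under 1 N at the free end moves it. It cannot shut while a cassette stands more than about 13 proud of the hood. It turns clockwise, seen from above, as it opens.
- door_outer (a point): point on the outer face of the door (push here to shut it), 115 from the hinge along the door, 57 above the worktop. The door is a dished white panel with a clear window, 164 wide, 6 thick with a rim 9 deep on the inside, lower edge 18 and top 96 above the worktop. A vertical grip fin, 10 thick, 54 tall, 17 proud of the outer face, stands 12 from the free edge.
- door_hinge (a point): point on the door's vertical hinge axis, 57 above the worktop; in the steriliser's frame at x = -102, y = +82. The outer face lies in a plane 17 from this axis. Shut, the door runs from here toward the steriliser's -y, its outer face 19 in front of the hood front and its inner face 13 in front of it.
- cup_stack0: bystander: stack of white cups, 74 across, 84 high; origin under its middle
- cotton_pot: bystander: white pot, 49 across, 82 high; origin under its middle
- gauze_pack: bystander: small carton 94 x 62 x 36; origin under its middle
- cast_lower: bystander: plaster dental cast 58 x 64 x 28; origin under its middle
- dappen_dish: bystander: small glass dish 31 across, 26 high; origin under its middle
- tweezers: bystander: steel tweezers 137 x 16 x 8 lying on the worktop; origin under the middle
- pen: bystander: black pen 12 x 145 x 9 lying near the front edge; origin under the middle

How it is judged:
By the outcome, as a careful person would: the job done as asked, in the order asked, and still so for the second after the job is handed in, with the robot touching nothing.
It also fails if it takes over 61 s, if anything falls off the work surface, if the arm or the gripper's body presses on something with over 40 N, if the wrist force passes 120 N, or if a joint passes its speed limit or range.

## Robot

A 7-joint arm with a two-finger parallel gripper is mounted at the origin on a cart in front of the work surface, level with it; the furniture and walls round the work are solid. World frame = base frame: x ahead of the robot, y to its left, z up, the work surface at z = 0. Lengths are in m, angles in rad, forces in N, time in s.
With the tool pointing down it reaches from about 0.4 to 0.85 m from the base axis. Payload 10.4 kg.
Tool frame: the origin (TCP) lies midway between the tips of the shut fingers; the grasp point (between the pads) lies 19 mm behind it; z points along the fingers, y is the line along which they close (so a half turn about z gives the same grasp; the last joint's range is limited). The gripper opens to 87 mm and grips with 3 to 60 N. Pads are 19 mm wide; open, the fingers measure 117 mm over their backs; the gripper's body (75 mm by 190 mm) begins 51 mm behind the grasp point.
Start: joints at [-1.258, 0.332, -0.065, 1.46, 0.022, 1.35, -0.088], TCP at [0.206, 0.59, 0.223] pointing down, gripper open.
Joint ranges: [-2.6, 2.6], [-0.5, 2.12], [-1.47, 1.34], [0.16, 2.42], [-1.27, 4.41], [0.06, 2.06], [-2.6, 2.6]. Speed limits (rad/s): [2.22, 2.22, 2.79, 2.79, 3.14, 3.14, 3.14].

## Interface

Orientations are given as [roll, pitch, yaw] about the fixed x, y, z axes, in that order (R = Rz(yaw) Ry(pitch) Rx(roll)).
In Python, from workcell import r, imaging gives the robot as it stands. The module is installed in compiled form; this text tells all that it offers.
- The arm moves only by the tool arm_command, never from a script. Its argument "commands" is a list of rows, each a list of 4 numbers: the shift along the tool's x, y, z in cm, then the turn about the tool's z in degrees. In form: [[tx, ty, tz, twist], ...]. A call has exactly 10 rows; each row shifts and turns the commanded pose from where the row before left it, along the tool's axes as they then stand; what a row does not reach is not made up. A row lasts 1/8 s, in which the tool goes at most 62.5 mm and 10.7 degrees, less where a joint would pass 70% of its speed; a pose out of reach is approached as far as the arm can. A call is refused whole if a number of a shift passes 6.25 or a number of a turn 10.7, either way. A call with a gripper value outside its range is refused whole. "hand" is the opening, from -1 (shut) to 1 (fully open), so that 0 is half open, set as the call begins (left out, the last holds). The fingers move at their own pace and stop on an object; "force" is the grip in N (left out, the last holds). Time passes only in rows, so rows that do not move let the fingers close, or fill a call up. It gives the time, the measured TCP pose, the force, the opening and the grip force at its end, in the units of the state.
- r.read_state(): the state, without advancing time (a new reading comes with each control period).
- imaging.capture(name): name is "scene" or "top" or "wrist"; returns (picture, depth): 400x640x3 uint8, blue, green, red; 400x640 float32, m along the optical axis (not along the pixel's ray), 0 where there is no reading.
- imaging.calibration(name): a dict with "intrinsics" (3x3 intrinsics, pixels), "xyz" and "attitude" of the camera in the world. Camera axes: x right, y down, z forward; pixel columns grow to the right and rows downward; lengths in m; the calibration is good to about 2 mm. A picture is of the moment at which its call begins: read the wrist's pose just before it. calibration takes no time and is no camera call; for the wrist camera it gives the pose at the moment of the call.
- r.hand_in(): hands the job in; it is judged then, once.
Trained networks look in the newest picture that a camera, given by its name, has taken for a name from the list of things; names that differ only in an ending like _2 or _b are one class to them, and where a whole thing is asked for, a point or a joint stands for the part that bears it (a point fixed in the world has none). Each returns a list of dicts, best first, with "confidence" (0 to 1); they miss things now and then, are a little off and sometimes report something else, mostly with a low value. They report only what shows in the picture. A call takes as long as a camera call.
- imaging.boxes_of(camera, query): "bbox" ([left, top, right, bottom] in pixels, round what is visible of it).
- imaging.landmark_of(camera, query): "centre" ([column, row] in pixels: a listed point, or the origin of a listed thing).
The state is a dict: "time_s": time; "q": joint angles; "joint_velocities": joint speeds; "joint_efforts": joint torques, N m; "tool_pos": TCP position; "tcp_rot": TCP orientation; "ft_force": force on the tool from outside, world axes, zero at the start; "moment": the same for the moment, N m; "gripper_width": opening from 0.0 (shut) to 1.0 (fully open); "grip_force": force on a finger pad.
Only numpy, scipy, OpenCV 4.12 (cv2) and the standard library are available. Lean on these libraries where they do the work, as an engineer would, in place of code of your own. Each camera call takes 0.05 s, during which the arm holds its last target. There are 200 camera calls.

## Working session

There is one attempt and no reset: what is moved stays moved. The work goes in short steps, Python scripts to look and compute and a tool call to move; the robot and the scene stay as the last step left them, time stands still between calls to the robot, and variables do not carry over. Pictures are saved under pics/ and viewed, at most 10 in all, crops included, and the job is handed in when it is done.

Besides the shell and the picture viewer there is one more tool, called after "Request:" in YAML: its name, and indented under it one key for each argument. arm_command: Moves the arm, as the interface text tells. Its arguments: {"type":"object","properties":{"commands":{"type":"array"},"hand":{"type":"number"},"force":{"type":"number"}},"required":["commands"]}

```bash
mkdir -p pics; cat > h.py <<'E'
import numpy as np, cv2
from scipy.spatial.transform import Rotation as R
from workcell import r, imaging
def cam(n):
    c=imaging.calibration(n); K=np.array(c["intrinsics"]); a=np.array(c["attitude"])
    Rm=a if a.shape==(3,3) else R.from_euler('xyz',a).as_matrix()
    return K,np.array(c["xyz"]),Rm
def ray(n,px):
    K,t,Rm=cam(n); return t,Rm@np.linalg.inv(K)@np.array([px[0],px[1],1.])
def onz(n,px,z):
    t,d=ray(n,px); return t+d*(z-t[2])/d[2]
def cloud(n,dep):
    K,t,Rm=cam(n); v,u=np.mgrid[:400,:640]
    p=np.stack([(u-K[0,2])/K[0,0]*dep,(v-K[1,2])/K[1,1]*dep,dep],-1)
    return p@Rm.T+t
def proj(n,P):
    K,t,Rm=cam(n); p=K@Rm.T@(np.array(P)-t); return p[:2]/p[2]
E
python3 - <<'E'
from h import *
np.set_printoptions(precision=4,suppress=True)
print(imaging.calibration("top"))
s=r.read_state(); print(s)
for n in ("top","scene"):
    im,d=imaging.capture(n); cv2.imwrite(f"pics/{n}0.png",im); np.save(f"{n}0.npy",d)
    C=cloud(n,d)
    for q in "cassette steriliser mouths ledge cassette_full bay_mat door_outer door_hinge".split():
        for o in imaging.landmark_of(n,q)[:2]:
            u,v=o["centre"]; print(n,q,np.round([u,v]),round(o["confidence"],2),C[min(int(v),399),min(int(u),639)],onz(n,(u,v),0.014))
E
```

```text
{'intrinsics': array([[381.9267,   0.    , 317.8148],
       [  0.    , 381.9267, 199.9952],
       [  0.    ,   0.    ,   1.    ]]), 'xyz': array([0.3687, 0.0059, 1.297 ]), 'attitude': array([-3.038 ,  0.0062, -1.572 ])}
{'time_s': 0.0, 'q': array([-1.2576,  0.3329, -0.0647,  1.4609,  0.0216,  1.3499, -0.0885]), 'joint_velocities': array([-0.0001, -0.0011, -0.0005, -0.0013, -0.0005, -0.0017,  0.0008]), 'joint_efforts': array([ -0.    , -62.3235,   0.0248, -38.9914,  -0.0613,   0.0394,
         0.0002]), 'tool_pos': array([0.2058, 0.5897, 0.2218]), 'tcp_rot': array([-3.1402,  0.    ,  2.8059]), 'ft_force': array([-0.4606, -0.1843,  0.1557]), 'moment': array([-0.0316,  0.0167, -0.0074]), 'grip_force': 0.0, 'gripper_width': 1.0028473995974183}
top cassette [250. 206.] 0.71 [0.4837 0.239  0.0336] [0.4838 0.2426 0.014 ]
top steriliser [386. 174.] 0.83 [ 0.576  -0.2036  0.0974] [ 0.5897 -0.2182  0.014 ]
top mouths [360. 187.] 0.72 [ 0.5457 -0.1257  0.0167] [ 0.5447 -0.128   0.014 ]
top ledge [341. 196.] 0.69 [ 0.5185 -0.0646  0.0176] [ 0.5158 -0.0648  0.014 ]
top door_outer [310. 154.] 0.
[... 429 characters left out ...]
.079 ] [ 0.5788 -0.2058  0.014 ]
scene mouths [347. 194.] 0.83 [ 0.5577 -0.1216  0.0114] [ 0.5518 -0.1191  0.014 ]
scene ledge [340. 207.] 0.74 [ 0.5117 -0.0571  0.0161] [ 0.5098 -0.058   0.014 ]
scene ledge [347. 183.] 0.23 [ 0.559  -0.1156  0.0597] [ 0.6078 -0.1553  0.014 ]
scene cassette_full [367. 186.] 0.48 [ 0.4961 -0.1564  0.0709] [ 0.5544 -0.2072  0.014 ]
scene bay_mat [347. 181.] 0.52 [ 0.5624 -0.1176  0.0653] [ 0.6194 -0.1624  0.014 ]
scene door_outer [338. 208.] 0.72 [ 0.5084 -0.0509  0.0166] [ 0.5066 -0.051   0.014 ]
scene door_outer [295. 184.] 0.69 [0.6366 0.0431 0.0665] [0.7    0.0063 0.014 ]
scene door_hinge [327. 181.] 0.59 [ 0.62   -0.074   0.0463] [ 0.6555 -0.1012  0.014 ]
```

```bash
python3 - <<'E'
import cv2
for n,(a,b,c,d) in {"top":(170,120,440,320),"scene":(180,110,440,305)}.items():
    im=cv2.imread(f"pics/{n}0.png")[b:d,a:c]; cv2.imwrite(f"pics/{n}0c.png",cv2.resize(im,None,fx=2.9,fy=2.9,interpolation=cv2.INTER_CUBIC))
E
```

```text
(no output)
```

View pics/top0c.png

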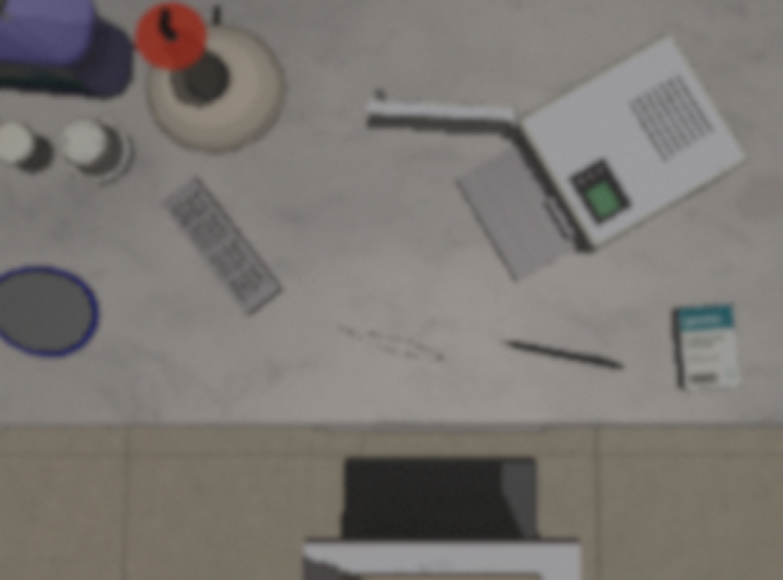

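View pics/scene0c.png

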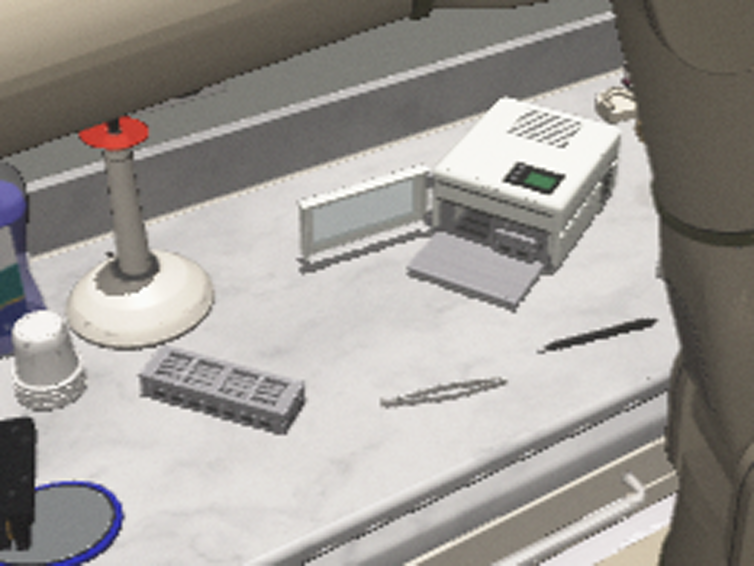

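The top view shows the cassette around (225,245) and the ledge around (515,215). The full cassette stands proud at about (560,218), which is the bay away from the hinge, so the empty bay is on the hinge side (+32.5). The door is open along (370–515,115), and a tall lamp or stand is at (215,90). Next I'll fit the poses from depth.

```bash
cat > fit.py <<'E'
from h import *
np.set_printoptions(precision=4,suppress=True)
def rect(P):
    (c,(a,b),t)=cv2.minAreaRect((P[:,:2]*1000).astype(np.float32))
    bx=cv2.boxPoints((c,(a,b),t)); e=bx[1]-bx[0]; f=bx[2]-bx[1]
    l=e if np.hypot(*e)>np.hypot(*f) else f
    return np.array(c),max(a,b),min(a,b),np.degrees(np.arctan2(l[1],l[0]))
E
python3 - <<'E'
from fit import *
for n in ("top","scene"):
    C=cloud(n,np.load(f"{n}0.npy")); ok=np.load(f"{n}0.npy")>0
    x,y,z=C[...,0],C[...,1],C[...,2]
    m=ok&(abs(x-.485)<.1)&(abs(y-.24)<.12)&(z>.02)&(z<.045); P=C[m]; print(n,"cass",len(P),np.median(P[:,2]),rect(P))
    m=ok&(x>.48)&(x<.76)&(y<-.08)&(y>-.35)&(z>.088)&(z<.11); P=C[m]; print(n,"hood",len(P),np.median(P[:,2]),rect(P))
    m=ok&(x>.55)&(x<.7)&(y<.12)&(y>-.06)&(z>.085)&(z<.11); P=C[m]; print(n,"doortop",len(P),rect(P) if len(P)>4 else 0)
    m=ok&(x>.5)&(x<.78)&(y<.45)&(y>.16)&(z>.05)&(z<.9); P=C[m]
    for a,b in((.05,.15),(.15,.25),(.25,.35),(.35,.6)):
        Q=P[(P[:,2]>a)&(P[:,2]<b)]
        if len(Q): print("lamp",a,len(Q),Q.min(0),Q.max(0))
    m=ok&(x>.7)&(y<.2)&(y>-.4)&(z>.12); P=C[m]; 
    if len(P): print("wall x",len(P),np.percentile(P[:,0],[1,10,50]))
    w=ok&(abs(x-.45)<.05)&(abs(y)<.05); print("table z",np.median(z[w]))
E
```

```text
top cass 582 0.03040338955832933 (array([488.7162, 256.2351]), 165.46676635742188, 50.27522659301758, np.float32(37.79764))
top hood 3233 0.0986456685670476 (array([ 597.9777, -207.6026]), 202.87139892578125, 168.80999755859375, np.float32(-60.257626))
top doortop 212 (array([637.6461,  12.1028]), 141.80247497558594, 26.25029754638672, np.float32(87.21704))
lamp 0.05 846 [0.5714 0.2321 0.05  ] [0.748  0.4499 0.1495]
lamp 0.15 1516 [0.643  0.2355 0.15  ] [0.7584 0.4499 0.25  ]
lamp 0.25 247 [0.6726 0.2593 0.25  ] [0.7399 0.45   0.334 ]
wall x 23020 [0.8248 0.8339 0.8351]
table z 0.0009200115689900201
scene cass 697 0.02986399195846412 (array([489.0714, 255.5487]), 165.6968536376953, 57.154136657714844, np.float32(37.62781))
scene hood 1559 0.09840067943719044 (array([ 597.2535, -206.4184]), 205.2451934814453, 169.33676147460938, np.float32(-58.777027))
scene doortop 145 (array([631.2437,  11.5402]), 141.77130126953125, 23.069564819335938, np.float32(87.720024))
lamp 0.05 1349 [0.5707 0.2379 0.05  ] [0.7122 0.45   0.1499]
lamp 0.15 1142 [0.6422 0.2349 0.1501] [0.7343 0.45   0.2471]
wall x 10479 [0.8299 0.8334 0.8367]
table z 0.0007048911821811998
```

```bash
cat >> fit.py <<'E'
def to(xyz,yaw=None):
    s=r.read_state(); Rm=R.from_euler('xyz',s["tcp_rot"]).as_matrix()
    d=Rm.T@(np.array(xyz)-s["tool_pos"])*100
    y0=np.degrees(s["tcp_rot"][2]); tw=0 if yaw is None else -((yaw-y0+180)%360-180)
    print("t",round(s["time_s"],2),"pos",s["tool_pos"],"yaw",round(y0,2),"shift cm",d.round(2),"twist",round(tw,2),"F",np.round(s["ft_force"],1))
E
python3 - <<'E'
from fit import *
to([.473,.244,.14],217.7)
E
```

```text
t 0.9 pos [0.2059 0.5901 0.2226] yaw 160.76 shift cm [-36.62 -23.88   8.25] twist -56.94 F [-0.6 -0.4  0.1]
```

Request:
arm_command:
  commands:
    - [-3.66,-2.39,0.8,0]
    - [-3.66,-2.39,0.8,0]
    - [-3.66,-2.39,0.8,0]
    - [-3.66,-2.39,0.8,0]
    - [-3.66,-2.39,0.8,0]
    - [-3.66,-2.39,0.8,0]
    - [-3.66,-2.39,0.8,0]
    - [-3.66,-2.39,0.8,0]
    - [-3.66,-2.39,0.8,0]
    - [-3.66,-2.39,0.8,0]
  hand: 1
  force: 40

```text
time_s: 2.15
tool_pos: [0.4736, 0.2428, 0.1426]
tcp_rot: [3.141, 0.0, 2.806]
ft_force: [0.9, 0.6, -0.1]
gripper_width: 1.0
grip_force: 0.0
```

Request:
arm_command:
  commands:
    - [0,0,0,-7]
    - [0,0,0,-7]
    - [0,0,0,-7]
    - [0,0,0,-7]
    - [0,0,0,-7]
    - [0,0,0,-7]
    - [0,0,0,-7]
    - [0,0,0,-8]
    - [0,0,0,0]
    - [0,0,0,0]

```text
time_s: 3.4
tool_pos: [0.4728, 0.2438, 0.1426]
tcp_rot: [3.142, 0.0, -2.486]
ft_force: [-0.2, -0.6, -0.3]
gripper_width: 0.999
grip_force: 0.0
```

```bash
python3 - <<'E'
from fit import *
to([.473,.244,.015],217.7)
im,d=imaging.capture("wrist"); cv2.imwrite("pics/w1.png",im)
C=cloud("wrist",d); x,y,z=C[...,0],C[...,1],C[...,2]
m=(d>0)&(abs(x-.489)<.1)&(abs(y-.256)<.12)&(z>.02)&(z<.045); P=C[m]; print(len(P),np.median(P[:,2]),rect(P))
print(imaging.calibration("wrist"), r.read_state()["q"])
E
```

```text
t 3.4 pos [0.4728 0.2438 0.1426] yaw -142.42 shift cm [-0.02 -0.   12.76] twist -0.12 F [-0.2 -0.6 -0.3]
5975 0.029777911317183103 (array([489.1412, 255.4378]), 164.85910034179688, 50.1350212097168, np.float32(37.860577))
{'intrinsics': array([[332.5416,   0.    , 318.6551],
       [  0.    , 332.5416, 204.5355],
       [  0.    ,   0.    ,   1.    ]]), 'xyz': array([0.4149, 0.1997, 0.3046]), 'attitude': array([ 2.869 , -0.0003,  2.2272])} [-0.6666  0.187   0.1164  1.8168 -0.0238  1.139   1.685 ]
```

View pics/w1.png

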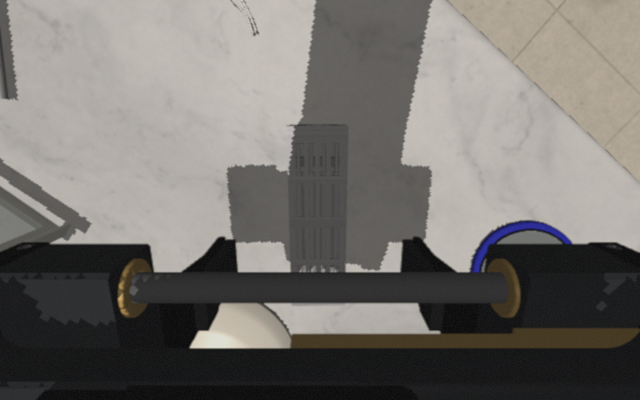

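The cassette lies centred between the open fingers (columns 290–347, fingers at about 235 and 405), so the tool can go straight down.

Request:
arm_command:
  commands:
    - [0,0,2,-0.2]
    - [0,0,2,0]
    - [0,0,2,0]
    - [0,0,2,0]
    - [0,0,2,0]
    - [0,0,1.5,0]
    - [0,0,0.8,0]
    - [0,0,0.4,0]
    - [0,0,0,0]
    - [0,0,0,0]

```text
time_s: 4.7
tool_pos: [0.4731, 0.2441, 0.0161]
tcp_rot: [-3.142, 0.001, -2.479]
ft_force: [0.6, 0.2, 0.2]
gripper_width: 1.005
grip_force: 0.0
```

Request:
arm_command:
  commands:
    - [0,0,0,0]
    - [0,0,0,0]
    - [0,0,0,0]
    - [0,0,0,0]
    - [0,0,0,0]
    - [0,0,0,0]
    - [0,0,0,0]
    - [0,0,0,0]
    - [0,0,0,0]
    - [0,0,0,0]
  hand: -1
  force: 45

```text
time_s: 5.95
tool_pos: [0.4728, 0.2437, 0.0156]
tcp_rot: [-3.142, 0.0, -2.479]
ft_force: [0.0, -1.0, 0.0]
gripper_width: 0.57
grip_force: 45.0
```

Request:
arm_command:
  commands:
    - [0,0,-0.5,0]
    - [0,0,-1,0]
    - [0,0,-1.5,0]
    - [0,0,-2,0]
    - [0,0,-2,0]
    - [0,0,-2,0]
    - [0,0,-2,0]
    - [0,0,-1,0]
    - [0,0,0,0]
    - [0,0,0,0]

```text
time_s: 7.2
tool_pos: [0.4723, 0.2436, 0.1348]
tcp_rot: [3.141, -0.001, -2.479]
ft_force: [-0.4, 0.6, -4.9]
gripper_width: 0.573
grip_force: 45.0
```

```bash
python3 - <<'E'
from fit import *
# mouth / hood refined: steriliser pose guess
c=np.array([.5978,-.2072]); a=np.radians(-60.)
ix=np.array([np.cos(a),np.sin(a)]); iy=np.array([-np.sin(a),np.cos(a)])
def S(x,y): return c+ix*x/1000+iy*y/1000
print("mouth",S(-100,32.5),"hinge",S(-102,82))
p=S(-225,32.5); to([*p,.115],120)
im,d=imaging.capture("wrist"); cv2.imwrite("pics/w2.png",im)
C=cloud("wrist",d);s=r.read_state();dx=s["tool_pos"]
x,y,z=C[...,0],C[...,1],C[...,2]
m=(d>0)&(np.hypot(x-dx[0],y-dx[1])<.13)&(abs(z-dx[2]-.013)<.03); P=C[m]
A=np.c_[P[:,:2]-dx[:2],np.ones(len(P))]; k=np.linalg.lstsq(A,P[:,2],rcond=None)[0]; print("plane",k,len(P),rect(P))
E
```

```text
mouth [ 0.5759 -0.1043] hinge [ 0.6178 -0.0779]
t 7.2 pos [0.4723 0.2436 0.1348] yaw -142.04 shift cm [ 11.5  -21.43   1.99] twist 97.96 F [-0.4  0.6 -4.9]
plane [-0.0075 -0.0047  0.1454] 19759 (array([470.4615, 242.4903]), 120.77833557128906, 74.58267974853516, np.float32(37.866463))
```

Request:
arm_command:
  commands:
    - [1.15,-2.14,0,0]
    - [1.15,-2.14,0,0]
    - [1.15,-2.14,0,0]
    - [1.15,-2.14,0,0]
    - [1.15,-2.14,0,0]
    - [1.15,-2.14,0,0]
    - [1.15,-2.14,0,0]
    - [1.15,-2.14,0,0]
    - [1.15,-2.14,0,0]
    - [1.15,-2.14,0,0]

```text
time_s: 8.5
tool_pos: [0.5134, 0.0036, 0.1349]
tcp_rot: [3.141, -0.001, -2.479]
ft_force: [0.7, 0.1, -5.3]
gripper_width: 0.57
grip_force: 45.0
```

Request:
arm_command:
  commands:
    - [0,0,0,9]
    - [0,0,0,10.6]
    - [0,0,0,10.6]
    - [0,0,0,10.6]
    - [0,0,0,10.6]
    - [0,0,0,10.6]
    - [0,0,0,10.6]
    - [0,0,0,10.6]
    - [0,0,0,10]
    - [0,0,0,4.8]

```text
time_s: 9.75
tool_pos: [0.5133, 0.0044, 0.1349]
tcp_rot: [-3.141, -0.0, 2.09]
ft_force: [0.4, 0.8, -4.6]
gripper_width: 0.572
grip_force: 45.0
```

```bash
python3 - <<'E'
from fit import *
to([.5134,.0039,.115],120)
for n in ("wrist","top"):
    im,d=imaging.capture(n); cv2.imwrite(f"pics/{n}3.png",im); np.save(f"{n}3.npy",d)
    C=cloud(n,d); x,y,z=C[...,0],C[...,1],C[...,2]
    m=(d>0)&(x>.48)&(x<.76)&(y<-.08)&(y>-.35)&(z>.088)&(z<.11); P=C[m]; print(n,"hood",len(P),rect(P) if len(P)>9 else 0)
    m=(d>0)&(x>.45)&(x<.68)&(y<0)&(y>-.2)&(z>.008)&(z<.02); P=C[m]; print(n,"ledge",len(P),rect(P) if len(P)>9 else 0)
np.save("cw3.npy",cloud("wrist",np.load("wrist3.npy")))
E
```

```text
t 9.75 pos [0.5133 0.0044 0.1349] yaw 119.72 shift cm [-0.05 -0.02  1.99] twist -0.28 F [ 0.4  0.8 -4.6]
wrist hood 0 0
wrist ledge 794 (array([538.1724, -99.6888]), 173.6896514892578, 59.436702728271484, np.float32(-3.8671138))
top hood 3224 (array([ 598.9106, -208.0063]), 202.06198120117188, 169.1632080078125, np.float32(-59.929653))
top ledge 524 (array([564.835 , -99.5733]), 216.23623657226562, 89.87808227539062, np.float32(14.302988))
```

View pics/wrist3.png

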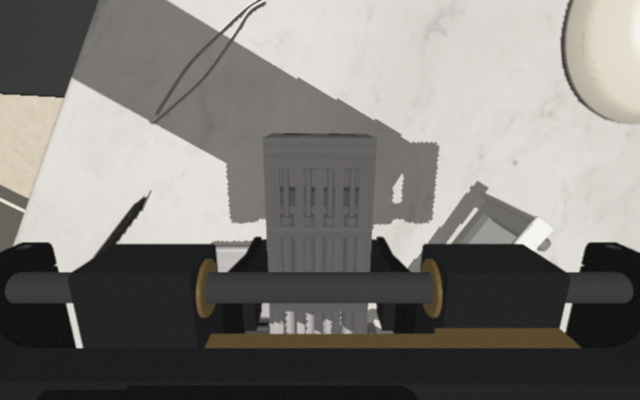

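The wrist view shows the held cassette level and square to the tool (columns 265–375), with the tweezers, pen and door edge clear of it. The mouth is hidden, so I'll use the hood fit from the top camera.

```bash
cat >> fit.py <<'E'
c=np.array([.5984,-.2076]); a=np.radians(-60.05)
ix=np.array([np.cos(a),np.sin(a)]); iy=np.array([-np.sin(a),np.cos(a)])
def S(x,y): return c+ix*x/1000+iy*y/1000
def inS(p): d=(np.array(p)[:2]-c)*1000; return np.array([d@ix,d@iy])
E
python3 - <<'E'
from fit import *
to([*S(-225,32.5),.032],119.95)
C=cloud("top",np.load("top3.npy")); z=C[...,2]
# hood edges in S frame: percentiles
m=(z>.09)&(z<.108)
P=C[m]; q=np.array([(P[:,:2]-c)@ix,(P[:,:2]-c)@iy]).T*1000
k=(abs(q[:,0])<115)&(abs(q[:,1])<95); q=q[k]; print(np.percentile(q,[.5,2,98,99.5],axis=0))
# edges by slices
for ax in (0,1):
    for lo in (-60,-20,20,50):
        t=q[(abs(q[:,1-ax]-lo)<15)][:,ax]; print(ax,lo,t.min().round(1),t.max().round(1))
E
```

```text
t 9.85 pos [0.5133 0.0044 0.1349] yaw 119.91 shift cm [-0.12  0.04 10.29] twist -0.04 F [ 0.4  0.2 -4.6]
[[-98.6212 -83.2883]
 [-95.9804 -80.6924]
 [ 94.9749  79.8856]
 [ 98.1951  83.1774]]
0 -60 -98.7 101.7
0 -20 -97.9 99.6
0 20 -98.5 99.7
0 50 -98.7 100.9
1 -60 -84.3 83.2
1 -20 -83.3 82.7
1 20 -84.3 82.8
1 50 -83.3 82.9
```

Request:
arm_command:
  commands:
    - [-0.12,0,1.5,0]
    - [0,0,1.5,0]
    - [0,0,1.5,0]
    - [0,0,1.5,0]
    - [0,0,1.5,0]
    - [0,0,1.2,0]
    - [0,0,1,0]
    - [0,0,0.6,0]
    - [0,0,0,0]
    - [0,0,0,0]

```text
time_s: 11.1
tool_pos: [0.5147, 0.0034, 0.0329]
tcp_rot: [3.141, 0.0, 2.094]
ft_force: [-0.3, 1.0, -4.1]
gripper_width: 0.572
grip_force: 45.0
```

Request:
arm_command:
  commands:
    - [-0.5,0,0,0]
    - [-0.5,0,0,0]
    - [-0.5,0,0,0]
    - [-0.5,0,0,0]
    - [-0.5,0,0,0]
    - [-0.5,0,0,0]
    - [-0.5,0,0,0]
    - [-0.5,0,0,0]
    - [0,0,0,0]
    - [0,0,0,0]

```text
time_s: 12.35
tool_pos: [0.5342, -0.0311, 0.0325]
tcp_rot: [-3.142, -0.0, 2.094]
ft_force: [0.7, 0.2, -4.6]
gripper_width: 0.565
grip_force: 45.0
```

```bash
python3 - <<'E'
from fit import *
to([*S(-145,32.3),.032],119.95)
print(inS(r.read_state()["tool_pos"]))
im,d=imaging.capture("scene"); cv2.imwrite("pics/s4.png",cv2.resize(im[130:250,270:430],None,fx=4.5,fy=4.5,interpolation=cv2.INTER_CUBIC))
E
```

```text
t 12.35 pos [ 0.5342 -0.0311  0.0325] yaw 119.97 shift cm [-4.   -0.02  0.04] twist 0.02 F [ 0.7  0.2 -4.6]
[-184.9769   32.4638]
```

View pics/s4.png

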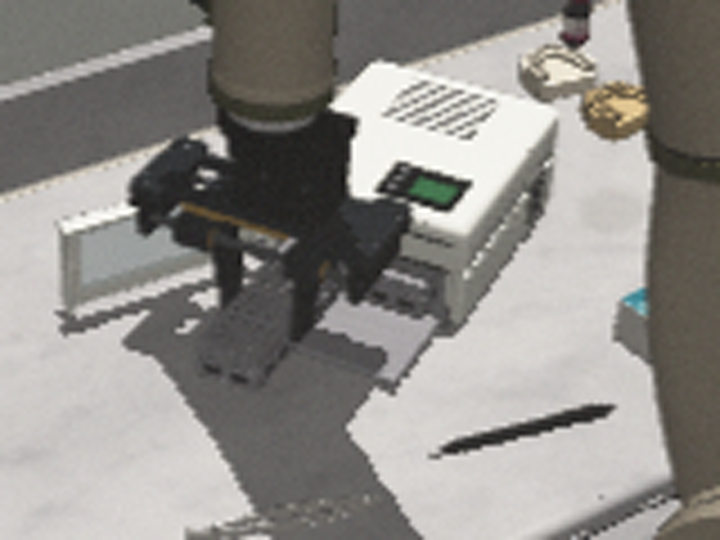

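The cassette (200–300, 300–385) is entering the hinge-side bay without contact, and the gripper is above the door and in front of the hood.

Request:
arm_command:
  commands:
    - [-0.5,0,0,0]
    - [-0.5,0,0,0]
    - [-0.5,0,0,0]
    - [-0.5,0,0,0]
    - [-0.5,0,0,0]
    - [-0.5,0,0,0]
    - [-0.5,0,0,0]
    - [-0.5,0,0,0]
    - [0,0,0.1,0]
    - [0,0,0.1,0]

```text
time_s: 13.65
tool_pos: [0.5542, -0.0658, 0.0304]
tcp_rot: [-3.141, -0.0, 2.094]
ft_force: [0.3, 0.1, -5.5]
gripper_width: 0.572
grip_force: 45.0
```

Request:
arm_command:
  commands:
    - [0,0,0.05,0]
    - [0,0,0,0]
    - [0,0,0,0]
    - [0,0,0,0]
    - [0,0,0,0]
    - [0,0,0,0]
    - [0,0,0,0]
    - [0,0,0,0]
    - [0,0,0,0]
    - [0,0,0,0]
  hand: 0.6

```text
time_s: 14.9
tool_pos: [0.5543, -0.0659, 0.03]
tcp_rot: [3.142, -0.0, 2.094]
ft_force: [0.2, -0.6, 0.3]
gripper_width: 0.799
grip_force: 0.0
```

```bash
python3 - <<'E'
from fit import *
print(inS(r.read_state()["tool_pos"]))
to([*S(-240,32.5),.10],119.95)
E
```

```text
[-144.7938   32.4822]
t 14.9 pos [ 0.5543 -0.0659  0.03  ] yaw 119.96 shift cm [ 9.52  0.   -7.  ] twist 0.01 F [ 0.2 -0.6  0.3]
```

Request:
arm_command:
  commands:
    - [0,0,-2,0]
    - [0,0,-2,0]
    - [2,0,0,0]
    - [2.5,0,0,0]
    - [2.5,0,0,0]
    - [2.5,0,0,0]
    - [0.5,0,0,0]
    - [0,0,0,0]
    - [0,0,0,0]
    - [0,0,0,0]

```text
time_s: 16.15
tool_pos: [0.5046, 0.0199, 0.07]
tcp_rot: [-3.142, 0.0, 2.093]
ft_force: [0.1, 0.7, 0.6]
gripper_width: 0.8
grip_force: 0.0
```

Request:
arm_command:
  commands:
    - [0,0,0,0]
    - [0,0,0,0]
    - [0,0,0,0]
    - [0,0,1.2,0]
    - [0,0,1.2,0]
    - [0,0,1.2,0]
    - [0,0,0,0]
    - [0,0,0,0]
    - [0,0,0,0]
    - [0,0,0,0]
  hand: -1
  force: 20

```text
time_s: 17.4
tool_pos: [0.5045, 0.0208, 0.0343]
tcp_rot: [3.141, 0.0, 2.094]
ft_force: [0.3, -0.0, 0.4]
gripper_width: 0.003
grip_force: 0.0
```

```bash
python3 - <<'E'
from fit import *
s=r.read_state();print(inS(s["tool_pos"]),s["tool_pos"],s["gripper_width"])
im,d=imaging.capture("top"); cv2.imwrite("pics/t5.png",im)
C=cloud("top",d);z=C[...,2];m=(d>0)&(z>.037)&(z<.052)
P=C[m];q=np.array([(P[:,:2]-c)@ix,(P[:,:2]-c)@iy]).T*1000
k=(q[:,0]>-260)&(q[:,0]<-98)&(abs(q[:,1]-32)<45);q=q[k]; print(len(q),q.min(0),q.max(0))
P=np.c_[q,q[:,0]]/1000; print(rect(P))
im,d=imaging.capture("scene"); cv2.imwrite("pics/s5.png",cv2.resize(im[130:250,270:430],None,fx=4.5,fy=4.5,interpolation=cv2.INTER_CUBIC))
E
```

```text
[-244.715    32.6794] [0.5045 0.0208 0.0343] 0.0031175359093982636
231 [-183.9542  -12.5691] [-98.5622  57.9819]
(array([-132.8797,   31.1547]), 86.56629943847656, 69.01671600341797, np.float32(-15.926774))
```

View pics/s5.png

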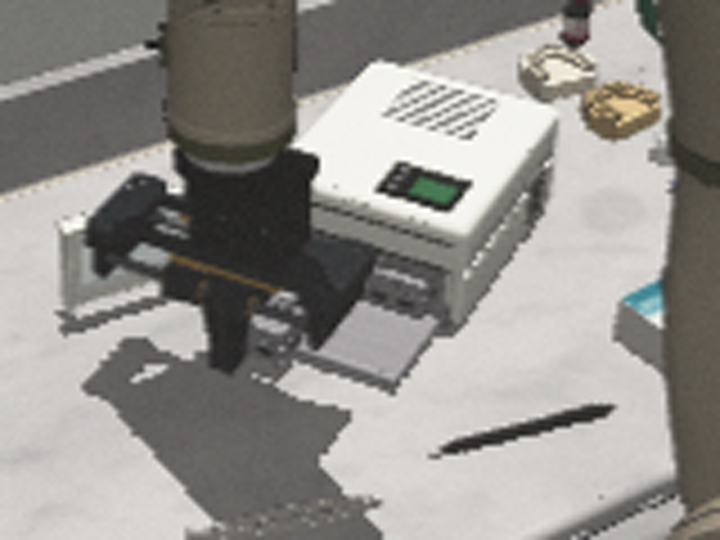

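The shut fingers (about 225,330) stand right behind the cassette, which lies on the ledge, and the hood and door are clear. Now I'll push it in.

Request:
arm_command:
  commands:
    - [-0.8,0,0,0]
    - [-0.8,0,0,0]
    - [-0.6,0,0,0]
    - [-0.6,0,0,0]
    - [-0.6,0,0,0]
    - [-0.6,0,0,0]
    - [-0.6,0,0,0]
    - [-0.6,0,0,0]
    - [-0.6,0,0,0]
    - [-0.6,0,0,0]

```text
time_s: 18.75
tool_pos: [0.5364, -0.0351, 0.034]
tcp_rot: [-3.142, -0.0, 2.094]
ft_force: [-1.2, 3.2, -0.5]
gripper_width: 0.007
grip_force: 1.2
```

Request:
arm_command:
  commands:
    - [-0.6,0,0,0]
    - [-0.6,0,0,0]
    - [-0.6,0,0,0]
    - [-0.6,0,0,0]
    - [-0.6,0,0,0]
    - [-0.5,0,0,0]
    - [-0.5,0,0,0]
    - [-0.4,0,0,0]
    - [-0.3,0,0,0]
    - [0,0,0,0]

```text
time_s: 20.0
tool_pos: [0.56, -0.076, 0.0341]
tcp_rot: [3.141, 0.001, 2.093]
ft_force: [-0.7, -0.3, -1.2]
gripper_width: 0.007
grip_force: 0.0
```

```bash
python3 - <<'E'
from fit import *
s=r.read_state();print(inS(s["tool_pos"]),s["tool_pos"])
E
```

```text
[-133.1783   32.4278] [ 0.56   -0.076   0.0341]
```

Request:
arm_command:
  commands:
    - [-0.2,0,0,0]
    - [-0.2,0,0,0]
    - [-0.2,0,0,0]
    - [-0.1,0,0,0]
    - [-0.1,0,0,0]
    - [-0.1,0,0,0]
    - [0,0,0,0]
    - [0,0,0,0]
    - [0,0,0,0]
    - [0,0,0,0]

```text
time_s: 21.25
tool_pos: [0.5643, -0.0834, 0.034]
tcp_rot: [3.141, 0.0, 2.094]
ft_force: [-0.3, 2.5, 0.1]
gripper_width: 0.005
grip_force: 0.9
```

```bash
python3 - <<'E'
from fit import *
s=r.read_state();print(inS(s["tool_pos"]),s["tool_pos"],s["ft_force"])
E
```

```text
[-124.6657   32.4983] [ 0.5643 -0.0834  0.034 ] [-0.3156  2.4526  0.1383]
```

Only sliding friction so far. I'll go on in small steps until the stop is felt.

Request:
arm_command:
  commands:
    - [-0.1,0,0,0]
    - [-0.1,0,0,0]
    - [-0.1,0,0,0]
    - [-0.1,0,0,0]
    - [0,0,0,0]
    - [0,0,0,0]
    - [0,0,0,0]
    - [0,0,0,0]
    - [0,0,0,0]
    - [0,0,0,0]

```text
time_s: 22.5
tool_pos: [0.5663, -0.0869, 0.034]
tcp_rot: [3.141, 0.0, 2.094]
ft_force: [-0.1, 0.8, 0.0]
gripper_width: 0.005
grip_force: 0.4
```

```bash
python3 - <<'E'
from fit import *
s=r.read_state();print(inS(s["tool_pos"]),s["tool_pos"],s["ft_force"])
E
```

```text
[-120.5862   32.4489] [ 0.5663 -0.0869  0.034 ] [-0.1164  0.842   0.0014]
```

Request:
arm_command:
  commands:
    - [-0.1,0,0,0]
    - [0,0,0,0]
    - [-0.1,0,0,0]
    - [0,0,0,0]
    - [-0.05,0,0,0]
    - [0,0,0,0]
    - [0,0,0,0]
    - [0,0,0,0]
    - [0,0,0,0]
    - [0,0,0,0]

```text
time_s: 23.75
tool_pos: [0.5675, -0.089, 0.034]
tcp_rot: [3.142, 0.0, 2.094]
ft_force: [-1.0, 1.8, 0.5]
gripper_width: 0.008
grip_force: 1.0
```

```bash
python3 - <<'E'
from fit import *
s=r.read_state();print(inS(s["tool_pos"]),s["tool_pos"],s["ft_force"]@np.r_[ix,0],s["ft_force"])
E
```

```text
[-118.1991   32.4384] [ 0.5675 -0.089   0.034 ] -2.066739639186856 [-0.9922  1.8136  0.4579]
```

Request:
arm_command:
  commands:
    - [-0.1,0,0,0]
    - [0,0,0,0]
    - [0,0,0,0]
    - [-0.1,0,0,0]
    - [0,0,0,0]
    - [0,0,0,0]
    - [0,0,0,0]
    - [0,0,0,0]
    - [0,0,0,0]
    - [0,0,0,0]

```text
time_s: 25.0
tool_pos: [0.568, -0.0899, 0.034]
tcp_rot: [-3.141, -0.002, 2.094]
ft_force: [-3.7, 4.7, 3.2]
gripper_width: 0.007
grip_force: 3.0
```

```bash
python3 - <<'E'
from fit import *
s=r.read_state();print(inS(s["tool_pos"]),s["tool_pos"],s["ft_force"]@np.r_[ix,0],s["ft_force"])
E
```

```text
[-117.1521   32.4639] [ 0.568  -0.0899  0.034 ] -5.955913090852909 [-3.7491  4.7137  3.2316]
```

Request:
arm_command:
  commands:
    - [-0.1,0,0,0]
    - [0,0,0,0]
    - [-0.05,0,0,0]
    - [0,0,0,0]
    - [0,0,0,0]
    - [0,0,0,0]
    - [0,0,0,0]
    - [0,0,0,0]
    - [0,0,0,0]
    - [0,0,0,0]

```text
time_s: 26.25
tool_pos: [0.5681, -0.09, 0.034]
tcp_rot: [-3.141, -0.004, 2.095]
ft_force: [-8.3, 8.3, 8.4]
gripper_width: 0.006
grip_force: 5.7
```

```bash
python3 - <<'E'
from fit import *
s=r.read_state();print(inS(s["tool_pos"]),s["tool_pos"],s["ft_force"]@np.r_[ix,0],s["ft_force"])
E
```

```text
[-117.042    32.5004] [ 0.5681 -0.09    0.034 ] -11.318934312411665 [-8.3077  8.2766  8.4491]
```

Request:
arm_command:
  commands:
    - [0.8,0,0,0]
    - [1.2,0,0,0]
    - [0,0,-4,0]
    - [0,0,-6,0]
    - [0,0,-6,0]
    - [-2,-1,0,0]
    - [-4,-1,0,0]
    - [-4,-1,0,0]
    - [-2,0,0,0]
    - [0,0,0,0]

```text
time_s: 27.5
tool_pos: [0.593, -0.1949, 0.1937]
tcp_rot: [-3.141, 0.001, 2.091]
ft_force: [-0.5, 0.7, -0.2]
gripper_width: 0.003
grip_force: 0.0
```

```bash
python3 - <<'E'
from fit import *
s=r.read_state();print(inS(s["tool_pos"]),s["tool_pos"],s["ft_force"])
im,d=imaging.capture("wrist"); C=cloud("wrist",d)
big=im.copy()
z=C[...,2]; q=np.stack([(C[...,:2]-c)@ix,(C[...,:2]-c)@iy],-1)*1000
for y0 in (-45,-32,-20,20,32,45):
    k=(d>0)&(abs(q[...,1]-y0)<5)&(z>.036)&(z<.052)&(q[...,0]<-95)&(q[...,0]>-160)
    k2=(d>0)&(abs(q[...,1]-y0)<5)&(z>.09)&(z<.105)
    print(y0,k.sum(),np.percentile(q[k][:,0],[1,5,50]).round(1) if k.any() else 0, np.round(q[k2][:,0].min(),1) if k2.any() else 0)
p=np.array([proj("wrist",[*S(-105,y),.04]) for y in (-60,60)]); print(p)
cv2.imwrite("pics/w6.png",im)
np.save("w6.npy",q);np.save("w6z.npy",z)
E
```

```text
[-13.7357   1.6692] [ 0.593  -0.1949  0.1937] [-0.5     0.6763 -0.2398]
-45 92 [-107.9 -106.8 -104.2] -98.4
-32 98 [-107.9 -107.7 -104.3] -98.4
-20 102 [-107.8 -107.7 -104.3] -98.4
20 91 [-107.7 -107.7 -104.3] -98.3
32 89 [-107.7 -107.6 -105. ] -99.0
45 89 [-107.6 -107.6 -105. ] -99.1
[[248.6736  93.4041]
 [381.7699  93.315 ]]
```

View pics/w6.png

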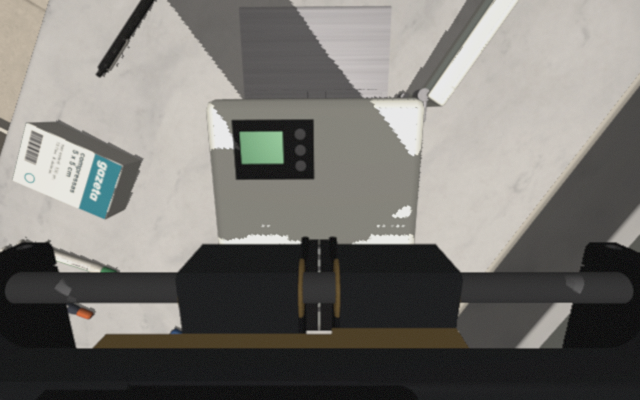

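Both cassettes stand proud to the same line (-107.8 and -107.7), so the loose one is fully home. The door's top edge shows at about (440–510, 0–100). Next I'll measure its angle and plan the push.

```bash
cat > door.py <<'E'
from fit import *
H=np.array([-102.,82.])
def dd(t): return np.array([-np.sin(t),-np.cos(t)])   # along door, S frame
def nn(t): return np.array([-np.cos(t),np.sin(t)])    # outer normal
def P(t,gap,s=115): return H+dd(t)*s+nn(t)*(17+gap)
E
python3 - <<'E'
from door import *
q=np.load("w6.npy");z=np.load("w6z.npy")
k=(z>.085)&(z<.105)&(q[...,0]<-110)&(q[...,1]>60)&(q[...,0]>-300); D=q[k]-H
C=cloud("top",np.load("top0.npy"));z2=C[...,2];q2=np.stack([(C[...,:2]-c)@ix,(C[...,:2]-c)@iy],-1)*1000
k2=(z2>.088)&(z2<.105)&(q2[...,0]<-115)&(q2[...,1]>60)&(q2[...,0]>-330)&(q2[...,1]<260); D2=q2[k2]-H
for D in (D,D2):
    u,sv,v=np.linalg.svd(D-D.mean(0)); v=v[0]*np.sign(-v[0][0]); th=np.arctan2(-v[0],-v[1]); print(len(D),"theta",th,"mean n",D.mean(0)@nn(th),"len",(D@dd(th)).max())
    n=D@nn(th); print(np.percentile(n,[2,50,98]),np.percentile(D@dd(th),[2,98]))
for gap in (40,12):
    p=P(th,gap); print(gap,p,S(*p))
p=P(th,40);to([*S(*p),.05],119.95)
E
```

```text
2059 theta 2.178861121997805 mean n 7.377608829168757 len 84.4229636390043
[ 0.2473  7.315  14.8475] [16.0059 79.6881]
207 theta 2.153473673246152 mean n 8.076120420367674 len 162.2766491240253
[ 1.0204  7.9931 15.5947] [ 23.7517 161.0841]
40 [-166.6592  192.8746] [0.6823 0.0331]
12 [-182.0665  169.4948] [0.6544 0.0348]
t 27.55 pos [ 0.593  -0.1934  0.1937] yaw 119.92 shift cm [15.18 19.05 14.36] twist -0.03 F [0.5 0.9 0.1]
```

Request:
arm_command:
  commands:
    - [1.5,1.9,0,0]
    - [2.5,3.2,0,0]
    - [3,3.8,0,0]
    - [3,3.8,0,0]
    - [3,3.8,0,0]
    - [2.2,2.5,0,0]
    - [0,0,4,0]
    - [0,0,5,0]
    - [0,0,4,0]
    - [0,0,1.4,0]

```text
time_s: 28.8
tool_pos: [0.6798, 0.0347, 0.0477]
tcp_rot: [-3.138, -0.002, 2.095]
ft_force: [0.2, -0.0, -0.1]
gripper_width: 0.003
grip_force: 0.0
```

```bash
python3 - <<'E'
from door import *
s=r.read_state();p0=inS(s["tool_pos"]);print(s["time_s"],p0,s["tool_pos"],s["ft_force"],s["tcp_rot"])
g=lambda t:9.5*abs(np.cos(t))+15*abs(np.sin(t))
cur=p0
for t in np.r_[2.15,np.linspace(2.04,0,20)]:
    p=P(t,g(t)); d=(p-cur)/10; cur=p; print(round(t,2),p.round(1),"tx ty",round(-d[0],2),round(d[1],2))
E
```

```text
28.8 [-169.2471  191.4993] [0.6798 0.0347 0.0477] [ 0.1736 -0.0356 -0.1172] [-3.1383 -0.0021  2.0953]
2.15 [-179.2  174. ] tx ty 1.0 -1.75
2.04 [-188.9  164.9] tx ty 0.97 -0.91
1.93 [-197.4  154.9] tx ty 0.85 -1.01
1.83 [-204.8  143.8] tx ty 0.74 -1.11
1.72 [-210.9  131.7] tx ty 0.61 -1.2
1.61 [-215.6  118.9] tx ty 0.47 -1.28
1.5 [-218.9  106.8] tx ty 0.33 -1.21
1.4 [-221.1   94.9] tx ty 0.21 -1.19
1.29 [-221.9   82.7] tx ty 0.09 -1.22
1.18 [-221.5   70.2] tx ty -0.05 -1.25
1.07 [-219.6   57.7] tx ty -0.18 -1.25
0.97 [-216.4   45.2] tx ty -0.33 -1.24
0.86 [-211.7   33. ] tx ty -0.47 -1.22
0.75 [-205.5   21.3] tx ty -0.62 -1.17
0.64 [-197.9   10.2] tx ty -0.76 -1.11
0.54 [-189.   -0.] tx ty -0.89 -1.03
0.43 [-178.9   -9.3] tx ty -1.02 -0.93
0.32 [-167.6  -17.3] tx ty -1.13 -0.81
0.21 [-155.3  -24.1] tx ty -1.23 -0.67
0.11 [-142.2  -29.3] tx ty -1.31 -0.53
0.0 [-128.5  -33. ] tx ty -1.37 -0.37
```

Request:
arm_command:
  commands:
    - [1.0,-1.75,0,0]
    - [0.97,-0.91,0,0]
    - [0.85,-1.01,0,0]
    - [0.74,-1.11,0,0]
    - [0.61,-1.2,0,0]
    - [0.47,-1.28,0,0]
    - [0.33,-1.21,0,0]
    - [0.21,-1.19,0,0]
    - [0.09,-1.22,0,0]
    - [-0.05,-1.25,0,0]

```text
time_s: 30.05
tool_pos: [0.5501, 0.0173, 0.0501]
tcp_rot: [3.141, -0.0, 2.094]
ft_force: [0.9, -0.1, -0.3]
gripper_width: 0.003
grip_force: 0.2
```

Request:
arm_command:
  commands:
    - [-0.18,-1.25,0,0]
    - [-0.33,-1.24,0,0]
    - [-0.47,-1.22,0,0]
    - [-0.62,-1.17,0,0]
    - [-0.76,-1.11,0,0]
    - [-0.89,-1.03,0,0]
    - [-1.02,-0.93,0,0]
    - [-1.13,-0.81,0,0]
    - [-1.0,-0.5,0,0]
    - [0,0,0,0]

```text
time_s: 31.3
tool_pos: [0.5025, -0.0852, 0.05]
tcp_rot: [-3.141, 0.0, 2.092]
ft_force: [-0.5, 0.5, 0.4]
gripper_width: 0.006
grip_force: 0.0
```

```bash
python3 - <<'E'
from door import *
s=r.read_state();p=inS(s["tool_pos"]);print(s["time_s"],p,s["tool_pos"],s["ft_force"],P(0,9.5)-p)
im,d=imaging.capture("scene"); cv2.imwrite("pics/s7.png",cv2.resize(im[130:250,270:430],None,fx=4.5,fy=4.5,interpolation=cv2.INTER_CUBIC))
E
```

```text
31.3 [-153.9704  -21.9556] [ 0.5025 -0.0852  0.05  ] [-0.5091  0.4865  0.3646] [ 25.4704 -11.0444]
```

View pics/s7.png

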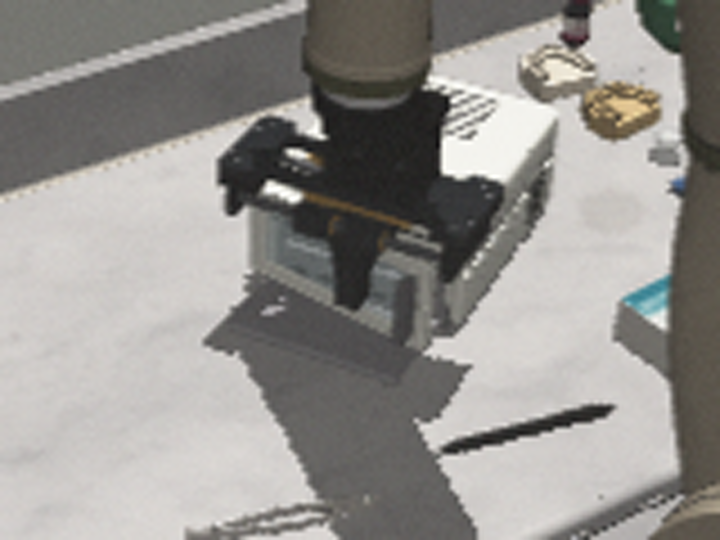

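The door is nearly shut, with the fingers (about 355,270) pressing on its outer face left of the fin. About 25 mm remain.

Request:
arm_command:
  commands:
    - [-0.6,-0.4,0,0]
    - [-0.6,-0.3,0,0]
    - [-0.5,-0.2,0,0]
    - [-0.4,-0.2,0,0]
    - [-0.3,0,0,0]
    - [-0.15,0,0,0]
    - [-0.1,0,0,0]
    - [-0.1,0,0,0]
    - [0,0,0,0]
    - [0,0,0,0]

```text
time_s: 32.6
tool_pos: [0.5068, -0.1133, 0.0501]
tcp_rot: [3.141, 0.0, 2.094]
ft_force: [0.4, 0.4, -0.4]
gripper_width: 0.007
grip_force: 0.0
```

```bash
python3 - <<'E'
from door import *
s=r.read_state();p=inS(s["tool_pos"]);print(s["time_s"],p,s["tool_pos"],s["ft_force"],P(0,9.5)-p)
E
```

```text
32.6 [-127.447   -32.3122] [ 0.5068 -0.1133  0.0501] [ 0.3799  0.4371 -0.3511] [-1.053  -0.6878]
```

Request:
arm_command:
  commands:
    - [-0.1,0,0,0]
    - [0,0,0,0]
    - [-0.1,0,0,0]
    - [0,0,0,0]
    - [-0.1,0,0,0]
    - [0,0,0,0]
    - [0,0,0,0]
    - [0,0,0,0]
    - [0,0,0,0]
    - [0,0,0,0]

```text
time_s: 33.85
tool_pos: [0.507, -0.1138, 0.0498]
tcp_rot: [-3.141, -0.004, 2.095]
ft_force: [-8.6, 10.2, 8.0]
gripper_width: 0.006
grip_force: 6.2
```

```bash
python3 - <<'E'
from door import *
s=r.read_state();p=inS(s["tool_pos"]);print(s["time_s"],p,s["tool_pos"],s["ft_force"])
E
```

```text
33.85 [-126.892   -32.3547] [ 0.507  -0.1138  0.0498] [-8.6492 10.244   8.0363]
```

The door is hard against its stop. I'll back off, lift away and check.

Request:
arm_command:
  commands:
    - [1,0,0,0]
    - [2,0,0,0]
    - [3,0,0,0]
    - [2,0,-2,0]
    - [0,0,-5,0]
    - [0,0,-5,0]
    - [3,3,-4,0]
    - [4,4,0,0]
    - [4,4,0,0]
    - [0,0,0,0]

```text
time_s: 35.1
tool_pos: [0.5087, 0.1084, 0.2096]
tcp_rot: [3.141, -0.0, 2.1]
ft_force: [-0.9, -0.4, -0.0]
gripper_width: 0.006
grip_force: 0.0
```

```bash
python3 - <<'E'
from door import *
im,d=imaging.capture("scene"); cv2.imwrite("pics/s8.png",cv2.resize(im[120:300,230:440],None,fx=3.5,fy=3.3,interpolation=cv2.INTER_CUBIC))
im,d=imaging.capture("top"); C=cloud("top",d);z=C[...,2];q=np.stack([(C[...,:2]-c)@ix,(C[...,:2]-c)@iy],-1)*1000
k=(d>0)&(z>.08)&(z<.105)&(q[...,0]<-102)&(q[...,0]>-160)&(abs(q[...,1])<95)
Q=q[k];print(len(Q))
for y0 in (-65,-30,0,30,65):
    t=Q[abs(Q[:,1]-y0)<15][:,0]; print(y0,len(t),t.min() if len(t) else 0)
print(r.read_state()["ft_force"],r.read_state()["time_s"])
E
```

```text
283
-65 66 -133.63490183600805
-30 48 -117.98692022050747
0 49 -117.60593959584612
30 48 -118.03175674803929
65 49 -117.77145256061155
[-0.3893 -0.2522  0.5998] 35.2
```

View pics/s8.png

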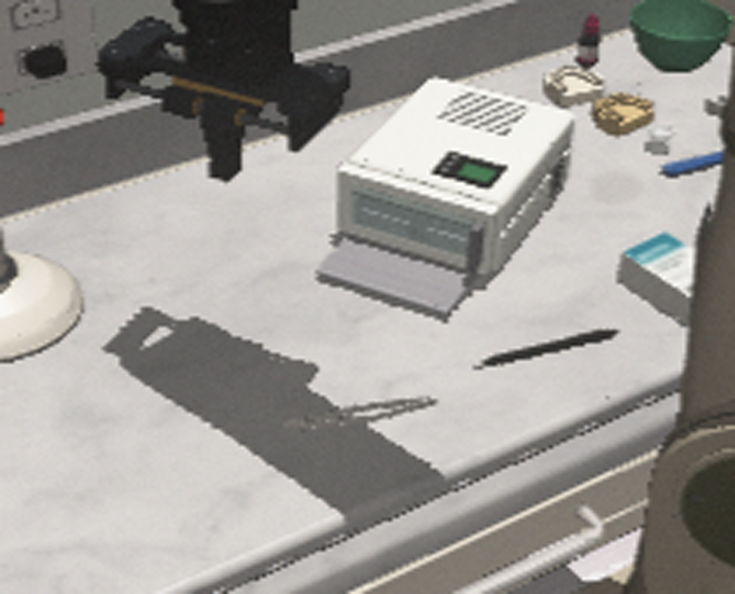

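The picture shows the door shut flat against the hood (345–480, 180–270). Its outer face is about 118 in front all along its width, apart from the fin. The robot is clear and the tweezers, pen and carton have not moved.

```bash
python3 -c "
from workcell import r
print(r.hand_in())"
```

```text
the job is handed in; nothing more can be done
None
```

The cassette is fully home and level with the one already in there, the door is shut against its stop, nothing else on the worktop was touched, and the job was handed in at about 35 s of the 61 s allowed.

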